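# Tare the draught-shielded balance

### The arm

A 7-joint arm with a two-finger parallel gripper is mounted at the origin on a cart in front of the work surface, level with it; the furniture and walls round the work are solid. World frame = base frame: x ahead of the robot, y to its left, z up, the work surface at z = 0. Lengths are in m, angles in rad, forces in N, time in s.
With the tool pointing down it reaches from about 0.4 to 0.875 m from the base axis. Payload 19.3 kg.
Tool frame: the origin (TCP) lies at the very end of the fingers, on their centre line; the grasp point (between the pads) lies 19 mm behind it; z points along the fingers, y is the direction in which the jaws open and shut (so a half turn about z gives the same grasp; the last joint's range is limited). The gripper opens to 85 mm and grips with 20 to 120 N. Pads are 22 mm wide; open, the fingers measure 114 mm over their backs; the gripper's body (76 mm by 85 mm) begins 54 mm behind the grasp point. The pads swing forward as they close: fully open they stand 13 mm farther back than shut.
Start: joints at [1.129, 0.521, -0.036, 1.599, 0.021, 1.021, -0.113], TCP at [0.227, -0.582, 0.231] pointing down, gripper open.
Joint ranges: [-2.91, 2.91], [-0.3, 2.13], [-1.5, 1.42], [0.17, 2.43], [-1.26, 4.41], [0.16, 1.93], [-2.52, 2.52]. Speed limits (rad/s): [1.89, 1.89, 2.39, 2.39, 3.01, 3.01, 3.01].

### API

Orientations are given as [roll, pitch, yaw] about the fixed x, y, z axes, in that order (R = Rz(yaw) Ry(pitch) Rx(roll)).
In Python, from workcell import bot, viewer gives the robot as it stands.
- The arm moves only by the shell command python3 -m creep 'ROWS' [FORCE]. ROWS is JSON, a list of rows, each an object of numbers: "rx", "ry", "rz": the turn, a rotation vector about the tool's x, y, z in degrees; "tx", "ty", "tz": the shift along the tool's x, y, z in mm; "hand": the closure, from -1 (fully open) to 1 (shut), so that 0 is half open. In form: [{"rx": .., "ry": .., "rz": .., "tx": .., "ty": .., "tz": .., "hand": ..}, ...]. A call has 1 to 8 rows; each row is the pose to reach, as a shift and turn from the pose commanded when the call began, along the tool's axes at that moment; what a row does not reach only later rows make up. A row lasts 1/10 s, in which the tool goes at most 50 mm and 8.59 degrees, less where a joint would pass 70% of its speed; a pose out of reach is approached as far as the arm can. A call with a gripper value outside its range is refused whole. The fingers move at their own pace and stop on an object; FORCE is the grip in N (left out, the last holds). Time passes only in rows, so rows that repeat a pose let the fingers close. It gives the time, the measured TCP pose, the force and the opening at its end, in the units of the state.
- bot.observe(): the state, without advancing time (a new reading comes with each control period).
- viewer.grab_frame(name): name is "side" or "top" or "wrist"; returns a dict with "pixels" (480x640x3 uint8, blue, green, red), "vertical_fov" (degrees; the focal length in pixels is half the picture's height over the tangent of half this angle, whatever the lens; pixels are square), "cx", "cy" (the principal point, pixels), "distortion" ([k1, k2, p1, p2, k3] as OpenCV has them; the pictures are not rectified), "rvec" (rotation vector, rad) and "tvec" (3), from world to camera coordinates, as OpenCV has them; the wrist camera has in their place "tool_from_camera" (4x4, takes a point from camera to tool coordinates, whose origin is the TCP and whose axes are the flange's). Camera axes: x right, y down, z forward; pixel columns grow to the right and rows downward; lengths in m; the calibration is good to about 2 mm. A picture is of the moment at which its call begins: read the wrist's pose just before it. There is no depth.
- bot.job_done(): hands the job in, once; it reports no verdict.
Trained networks look in a picture, given as the dict that the camera call returned (one of the last four; its "shot" number tells which), for a name from the list of things; names that differ only in an ending like _2 or _b are one class to them, and where a whole thing is asked for, a point or a joint stands for the part that bears it (a point fixed in the world has none). Each returns a list of dicts, best first, with "score" (0 to 1); they miss things now and then, are a little off and sometimes report something else, mostly with a low value. They report only what shows in the picture. A call takes as long as a camera call. They do not tell look-alikes from the thing itself.
- viewer.outline_of(target, picture): "mask" (480x640 bool, what is visible of it) and "bbox" ([left, top, right, bottom] in pixels, round what is visible of it).
The state is a dict: "clock": time; "qpos": joint angles; "qd": joint speeds; "joint_efforts": joint torques, N m; "position": TCP position; "tool_rot": TCP orientation; "force": force on the tool from outside, world axes, zero at the start; "moment": the same for the moment, N m; "grip_width": finger opening in m.
Only numpy, scipy, OpenCV 4.12 (cv2) and the standard library are available. Lean on these libraries where they do the work, as an engineer would, in place of code of your own. Each camera call takes 0.05 s, during which the arm holds its last target.

### The job

Tare the bench balance with the dish standing on its pan: first push the sliding top of the draught shield fully shut by its blue ledge, then, with the shield shut, reach a fingertip into the well at the front of the balance, press the green sunken key right down for a moment and let it come back up. Do not press the orange on/off key or press the green key while the shield is open, and leave the dish on the pan and everything else on the worktop where it is.

Things in the scene. Friction and masses are not known exactly. Their poses are not given: they have to be found in the camera images.
- balance: Light grey bench balance, fixed, 260 mm deep (x, -138 to +122), 190 wide (y). Origin: centre of its underside on the worktop; x points from its front (console, robot's side) to its back, y to its left, z up. Console top 56 mm above the worktop, back to x = -30. Behind it the clear-walled draught shield, x -30 to +120, y -75 to +75, side rails' tops at z = 108 mm.
- well_mouth (a point): Centre of the mouth of the well in the console, level with the top of its dark 4 mm wide bezel, 58 mm above the worktop; at balance x = -82, y = -50 mm. The well is a rectangular hole 40 mm (balance x) by 50 mm (balance y), 20 mm deep. The dark display stands left of it, up to 59 mm above the worktop.
- tare_top (a point): Centre of the top of the green sunken key, 22 mm (balance x) by 32 mm (balance y), in the middle of the well; untouched it lies 12.5 mm below the bezel's top (45.5 mm above the worktop), 9 mm of room to the well's walls all round. It moves with the key.
- tare_key (a joint): Travel of the green sunken key, m: 0 = up, 0.005 = right down. It starts to move at 1.2 N and is right down at about 4 N; it springs back when let go.
- power_key: Flat round orange on/off key, 17 mm across, at the left end of the console (balance x = -82, y = +79 mm); origin: centre of its underside, 55 mm above the worktop; its top is 58.5 mm above the worktop. It does not visibly move. Not to be pressed.
- shield_top (a joint): Opening of the sliding top, m: 0 = fully shut (its stop), 0.09 = fully open, standing out behind the balance. It slides along the balance's x axis, opening in +x, so it shuts towards the console; it needs about 1.5 N to slide and stays where it is left.
- ledge (a point): Middle of the top edge of the rear (+x) face of the blue ledge on the smoked sliding top; moves with it. Ledge: 66 mm along y, 14 along x, rear face upright and 18 mm high above the pane, front sloping. Shut: balance x = -11, y = 0, 123 mm above the worktop. The pane's upper face is 105 mm above the worktop and reaches 122 mm back from the ledge's rear face.
- pan_centre (a point): Centre of the upper face of the round steel pan, 90 mm across, inside the shield (balance x = +45, y = 0, 66 mm above the worktop).
- petri_dish: Shallow round dish, 62 mm across, 15 mm high, loose on the pan; origin: centre of its underside. Stays on the pan.
- tweezers: Steel tweezers, 114 mm long, lying to the right of the balance; bystander.
- specimen_cup_a: Specimen cup with a yellow lid, 58 mm across, 75 mm high, standing left of the balance; bystander.
- tally_counter: Round white hand tally counter, 52x70x23 mm; bystander at the left.
- oil_bottle: Small brown dropper bottle, 27 mm across, 83 mm high; bystander at the left.
- coverslips_a: Small blue box, 34x34x22 mm; bystander at the right.
Things that resemble listed ones, but are neither listed nor needed, are in the scene too. There is more than one size of the petri_dish; the one meant has the size given above.

How it is judged:
On the way, in this order (a step that is already met when the one before it is completed fails the run):
1. the sliding top of the draught shield is fully shut (value of joint shield_top below 0.003 m), for 0.2 s.
2. with the shield shut, the green sunken key is pressed right down (value of joint tare_key above 0.004 m and value of joint shield_top below 0.004 m), for 0.15 s.
At the end, for the whole second after the job is handed in: The sliding top is shut to within 4 mm, the green key is back up (within 1 mm), and the dish stands flat and at rest on the pan, its centre within 25 mm of the pan's (value of joint shield_top below 0.004 m and value of joint tare_key below 0.001 m and horizontal distance between petri_dish and pan_centre below 0.025 m and z of petri_dish in the frame of pan_centre between -0.004 and 0.004 m and angle between petri_dish's own z axis and vertical below 0.1 rad and linear speed of petri_dish below 0.02 m/s); the robot touches nothing.
It fails at once if the green key is pressed (more than 2.5 mm) while the shield is open by more than 6 mm (value of joint tare_key above 0.0025 m and value of joint shield_top above 0.006 m).
It fails at once if the orange on/off key is pressed with more than 1.5 N (contact force between any of the fingers, the arm and power_key above 1.5 N).
It fails at once if the dish is moved or lifted by more than 12 mm (distance of petri_dish from where it was at the start of the episode above 0.012 m).
It fails at once if a bystander is moved or lifted by more than 20 mm (distance of any of tweezers, specimen_cup_a, tally_counter, oil_bottle, coverslips_a from where it was at the start of the episode above 0.02 m).
It also fails if it takes over 42 s, if anything falls off the work surface, if the arm or the gripper's body presses on something with over 40 N, if the wrist force passes 120 N, or if a joint passes its speed limit or range.

## Working session

There is one attempt and no reset: what is moved stays moved. The work goes in short steps, Python scripts to look and compute and a shell command to move; the robot and the scene stay as the last step left them, time stands still between calls to the robot, and variables do not carry over. Pictures are saved under pics/ and viewed, and the job is handed in when it is done.

```bash
mkdir -p pics; ls; python3 - <<'E'
from workcell import bot, viewer
import cv2
s=bot.observe(); print(s)
for n in ["side","top"]:
    f=viewer.grab_frame(n); cv2.imwrite(f"pics/{n}0.png",f["pixels"])
    print(n,{k:v for k,v in f.items() if k!="pixels"})
E
```

```text
pics
{'clock': 0.0, 'qpos': array([ 1.12877826,  0.52202355, -0.03633427,  1.59996832,  0.02121225,
        1.02114502, -0.11278793]), 'qd': array([-0.00160547, -0.00036478,  0.0012136 , -0.00098461, -0.00084408,
        0.00068706,  0.00111475]), 'joint_efforts': array([ 1.27538580e-03, -9.27122927e+01,  1.98049307e+00, -3.69928086e+01,
        1.80504424e-02,  8.26178351e-03,  8.40428152e-05]), 'position': array([ 0.22691315, -0.58199445,  0.23073395]), 'tool_rot': array([-3.14043740e+00,  9.06586501e-05,  3.71831871e-01]), 'force': array([ 0.4329434 ,  0.00964417, -0.19667634]), 'moment': array([-0.0141177 ,  0.01366191, -0.02629265]), 'grip_width': 0.0857149339085316}
side {'vertical_fov': 52.44488728291863, 'cx': 318.49711613366406, 'cy': 241.26301071757882, 'distortion': array([-0.09718092,  0.        ,  0.        ,  0.        ,  0.        ]), 'rvec': array([ 0.27589181, -2.57531252,  1.55446987]), 'tvec': array([0.53340612, 0.14233238, 0.99952463]), 'shot': 1}
top {'vertical_fov': 49.1801594732199, 'cx': 316.44465435296183, 'cy': 234.32669350170173, 'distortion': array([-0.01933591,  0.        ,  0.        ,  0.        ,  0.        ]), 'rvec': array([ 2.16235763, -2.13483717,  0.17681781]), 'tvec': array([-0.00688432,  0.52882177,  1.46675178]), 'shot': 2}
```

View pics/side0.png

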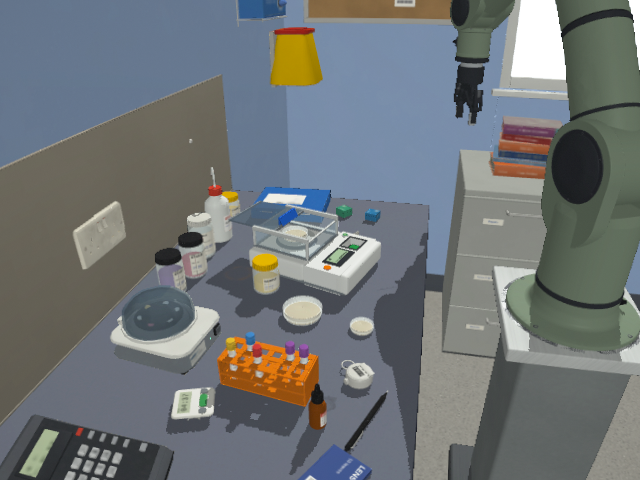

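View pics/top0.png

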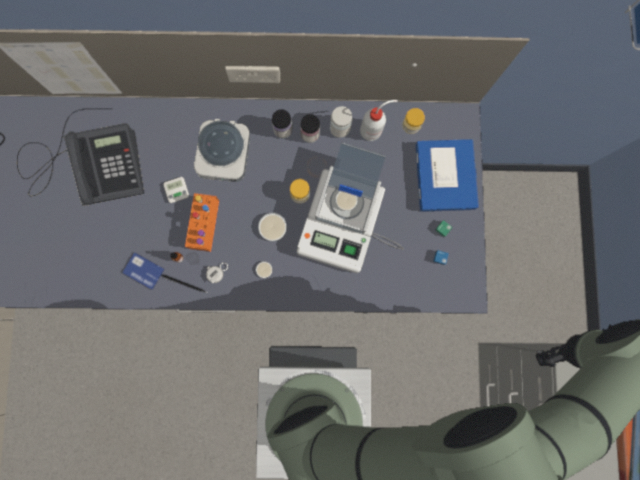

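Balance at (340,215) in the top view, yawed, with its shield open (pane sticks out behind at (358,165)). The dish is on the pan at (346,201), and other dishes stand at (272,227) and (263,269).

```bash
cat > h.py <<'E'
import numpy as np, cv2
def K(f):
    fl=240/np.tan(np.radians(f["vertical_fov"]/2)); return np.array([[fl,0,f["cx"]],[0,fl,f["cy"]],[0,0,1.]])
def ray(f,uv):
    p=cv2.undistortPoints(np.array([[uv]],float),K(f),f["distortion"])[0,0]
    R=cv2.Rodrigues(f["rvec"])[0]; return -R.T@f["tvec"], R.T@np.array([p[0],p[1],1])
def atz(f,uv,z):
    o,d=ray(f,uv); return o+d*(z-o[2])/d[2]
def proj(f,P):
    return cv2.projectPoints(np.array(P,float).reshape(-1,3),f["rvec"],f["tvec"],K(f),f["distortion"])[0][:,0]
def cen(m): 
    ys,xs=np.nonzero(m); return np.array([xs.mean(),ys.mean()])
E
python3 - <<'E'
from workcell import bot, viewer
from h import *
z={"power_key":.0585,"tare_top":.0455,"petri_dish":.075,"ledge":.116,"balance":.03}
for n in ["top","side"]:
    f=viewer.grab_frame(n)
    for t in z:
        for d in viewer.outline_of(t,f)[:4]:
            c=cen(d["mask"]); print(n,t,round(d["score"],2),d["bbox"],c.round(1),d["mask"].sum(),atz(f,c,z[t]).round(4))
    x,y=(280,130) if n=="top" else (220,180)
    cv2.imwrite(f"pics/{n}1.png",cv2.resize(f["pixels"][y:y+150,x:x+200],None,fx=4,fy=4,interpolation=cv2.INTER_CUBIC))
E
```

```text
top tare_top 0.46 [344.7, 245.8, 352.6, 251.9] [349.4 249.6] 60 [ 0.4853 -0.0946  0.0455]
top petri_dish 0.77 [256.7, 262.3, 270.6, 279.0] [263.5 269.6] 200 [0.4225 0.1459 0.075 ]
top petri_dish 0.65 [255.1, 212.2, 284.0, 241.9] [271.9 226.8] 604 [0.5433 0.1256 0.075 ]
top petri_dish 0.58 [335.9, 192.0, 359.9, 213.2] [345.7 200.8] 332 [ 0.621  -0.0815  0.075 ]
top ledge 0.62 [326.5, 142.0, 383.3, 197.2] [356.2 170.8] 2151 [ 0.6977 -0.1077  0.116 ]
top balance 0.87 [297.1, 145.4, 384.4, 272.8] [344.1 210.1] 6933 [ 0.6029 -0.0799  0.03  ]
side power_key 0.37 [230.3, 198.5, 385.2, 294.3] [309.6 246.4] 8078 [ 0.5792 -0.0542  0.0585]
side petri_dish 0.74 [283.0, 297.0, 325.2, 326.4] [302.3 310.5] 983 [0.5276 0.2165 0.075 ]
side petri_dish 0.66 [283.9, 226.1, 311.9, 238.2] [296.6 231. ] 220 [ 0.6204 -0.0937  0.075 ]
side petri_dish 0.55 [351.5, 316.1, 373.3, 334.4] [361.1 325.7] 344 [0.417  0.2392 0.075 ]
side ledge 0.75 [229.9, 202.3, 304.7, 227.2] [265.5 215.6] 1318 [ 0.6911 -0.0786  0.116 ]
side ledge 0.54 [253.1, 253.0, 276.3, 296.9] [265.3 274.1] 1066 [0.6094 0.1733 0.116 ]
```

View pics/top1.png

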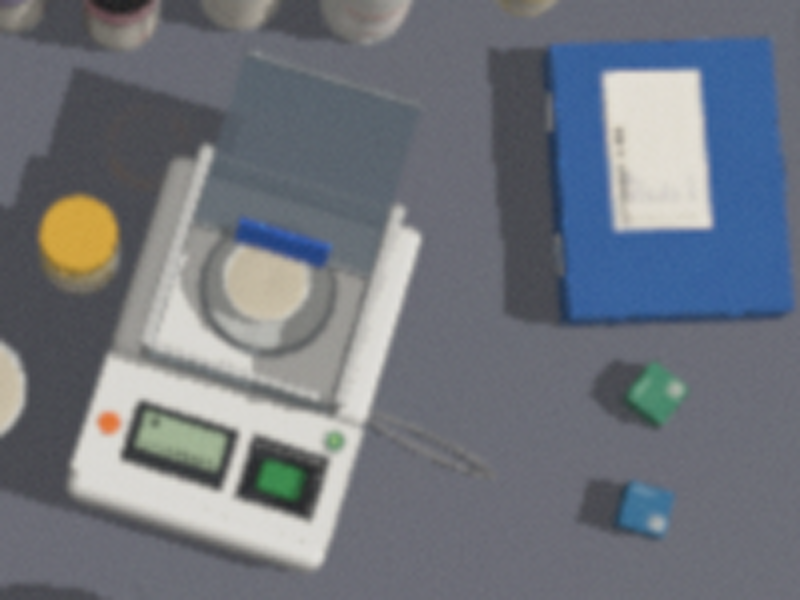

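View pics/side1.png

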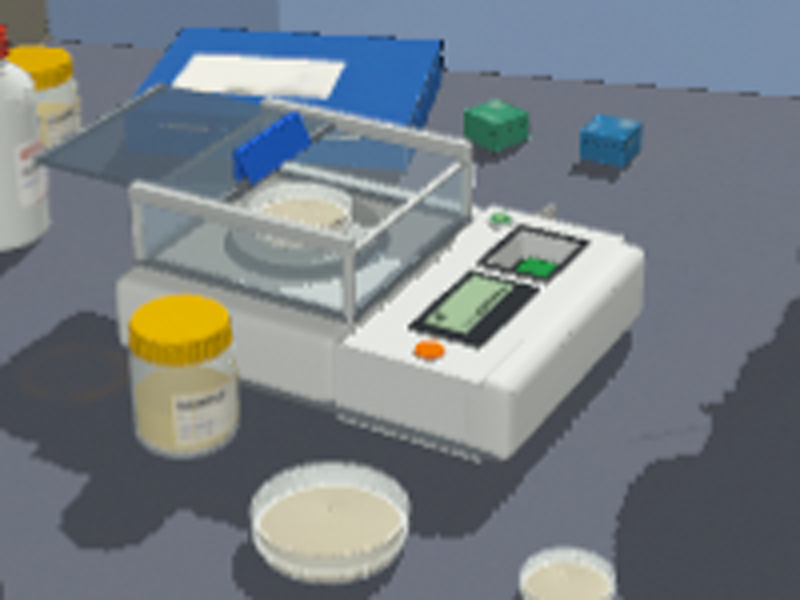

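```bash
cat > fit.py <<'E'
from workcell import bot, viewer
from h import *
from scipy.optimize import least_squares
c=lambda u,v,n:((u+.5)/4-.5+(280 if n=="top" else 220),(v+.5)/4-.5+(130 if n=="top" else 180))
F={n:viewer.grab_frame(n) for n in["top","side"]}
obs=[("top",108,423,-82,79,58.5,0),("top",280,480,-82,-50,45.5,0),("top",252,437,-58,-21,58,0),("top",327,457,-58,-79,58,0),("top",313,517,-106,-79,58,0),("top",238,497,-106,-21,58,0),
("top",240,220,-11,33,123,1),("top",330,244,-11,-33,123,1),
("side",430,350,-82,79,58.5,0),("side",520,227,-58,-79,58,0),("side",590,240,-106,-79,58,0),("side",480,264,-58,-21,58,0),
("side",236,154,-11,33,123,1),("side",298,113,-11,-33,123,1)]
def W(p,l,q):
    X,Y,a,o=p; x=l[0]/1e3+q*o;y=l[1]/1e3
    return [X+np.cos(a)*x-np.sin(a)*y,Y+np.sin(a)*x+np.cos(a)*y,l[2]/1e3]
def res(p):
    return np.array([proj(F[n],W(p,l,q))[0]-c(u,v,n) for n,u,v,*l,q in obs]).ravel()
s=least_squares(res,[.58,-.07,-.3,.08],loss="soft_l1")
p=s.x; print(p.round(4),np.degrees(p[2])); print(res(p).reshape(-1,2).round(2))
for nm,l,q in [("well",(-82,-50,58),0),("power",(-82,79,58),0),("ledge",(-11,0,123),1),("ledge_shut",(-11,0,123),0),("pan",(45,0,66),0)]: print(nm,np.round(W(p,l,q),4))
np.save("p.npy",p)
for n in F:
  im=F[n]["pixels"].copy(); x,y=(280,130) if n=="top" else (220,180)
  im=cv2.resize(im[y:y+150,x:x+200],None,fx=4,fy=4,interpolation=cv2.INTER_CUBIC)
  pts=[(a,b,z,0) for a in(-138,122) for b in(-95,95) for z in(0,)]+[(a,b,108,0) for a in(-30,120) for b in(-75,75)]+[(-11,b,123,1) for b in(-33,33)]+[(45,0,66,0),(-82,-50,45.5,0)]+[(111,b,105,1) for b in(-70,70)]
  for a,b,z,q in pts:
    u,v=proj(F[n],W(p,(a,b,z),q))[0]; cv2.circle(im,(int((u-x+.5)*4),int((v-y+.5)*4)),4,(255,0,255),1)
  cv2.imwrite(f"pics/{n}2.png",im)
E
python3 fit.py
```

```text
[ 0.5771 -0.0712 -0.2912  0.0816] -16.687331428142826
[[-0.02  0.5 ]
 [ 0.13  0.36]
 [ 0.14 -0.48]
 [ 0.95  0.6 ]
 [-0.41  1.69]
 [-1.31  0.56]
 [-0.53  0.51]
 [-0.1   1.57]
 [-0.27 -0.47]
 [-0.56 -1.21]
 [ 0.02 -0.15]
 [-1.47 -0.53]
 [-0.55 -0.61]
 [-0.93 -0.56]]
well [ 0.4842 -0.0956  0.058 ]
power [0.5212 0.028  0.058 ]
ledge [ 0.6447 -0.0915  0.123 ]
ledge_shut [ 0.5666 -0.0681  0.123 ]
pan [ 0.6202 -0.0842  0.066 ]
```

```bash
python3 -c "
import cv2;a=cv2.imread('pics/top2.png')[:,:];b=cv2.imread('pics/side2.png')
cv2.imwrite('pics/both2.png',cv2.resize(cv2.hconcat([a[:,:560],b[:,:680]]),(800,387)))"
```

```text
(no output)
```

View pics/both2.png

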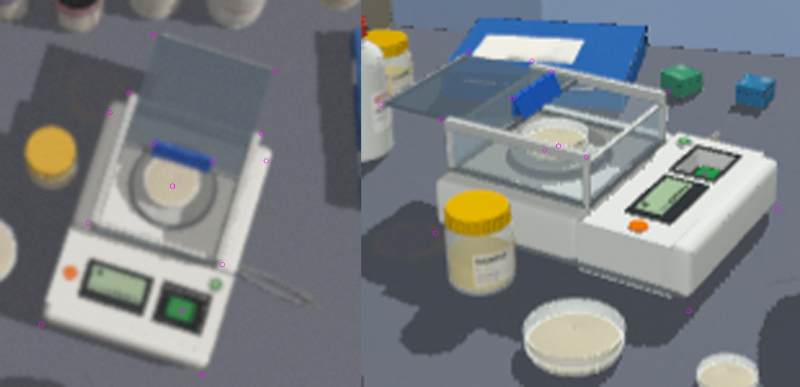

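```bash
cat > go.py <<'E'
import sys, numpy as np
from scipy.spatial.transform import Rotation as R
from workcell import bot
# args: local x y z(mm) in balance frame -> delta rows in tool axes
p=np.load("p.npy"); s=bot.observe()
lx,ly,lz=[float(a)/1e3 for a in sys.argv[1:4]]; a=p[2]
T=np.array([p[0]+np.cos(a)*lx-np.sin(a)*ly,p[1]+np.sin(a)*lx+np.cos(a)*ly,lz])
R0=R.from_euler("xyz",s["tool_rot"]); R1=R.from_euler("xyz",[np.pi,0,a])
print("target",T.round(4),"t",(R0.inv().apply(T-s["position"])*1e3).round(1),"r",np.degrees((R0.inv()*R1).as_rotvec()).round(1))
d=s["position"]-[p[0],p[1],0]; print("now local",(R.from_euler("z",-a).apply(d)*1e3).round(1),"force",s["force"].round(2),"w",round(s["grip_width"],4),"t",round(s["clock"],2))
E
python3 go.py 100 0 230
```

```text
target [ 0.6729 -0.1     0.23  ] t [ 590.6 -287.4    1.3] r [-0.  0. 38.]
now local [-188.6 -590.   231.3] force [ 0.2  -0.49 -0.08] w 0.0854 t 0.8
```

```bash
python3 -m creep '[{"tx":295,"ty":-144,"rz":38,"hand":1},{"tx":295,"ty":-144,"rz":38,"hand":1},{"tx":295,"ty":-144,"rz":38,"hand":1},{"tx":295,"ty":-144,"rz":38,"hand":1},{"tx":295,"ty":-144,"rz":38,"hand":1},{"tx":295,"ty":-144,"rz":38,"hand":1},{"tx":295,"ty":-144,"rz":38,"hand":1},{"tx":295,"ty":-144,"rz":38,"hand":1}]' 30; python3 go.py 100 0 230
```

```text
target [ 0.6729 -0.1     0.23  ] t [ 590.6 -287.4    1.3] r [-0.  0. 38.]
now local [-188.6 -590.   231.3] force [ 0.2  -0.49 -0.08] w 0.0854 t 0.8schema error: expected keys rx, ry, rz, tx, ty, tz, hand
```

```bash
python3 -m creep '[{"rx":0,"ry":0,"rz":38,"tx":295,"ty":-144,"tz":0,"hand":1},{"rx":0,"ry":0,"rz":38,"tx":295,"ty":-144,"tz":0,"hand":1},{"rx":0,"ry":0,"rz":38,"tx":295,"ty":-144,"tz":0,"hand":1},{"rx":0,"ry":0,"rz":38,"tx":295,"ty":-144,"tz":0,"hand":1},{"rx":0,"ry":0,"rz":38,"tx":295,"ty":-144,"tz":0,"hand":1},{"rx":0,"ry":0,"rz":38,"tx":295,"ty":-144,"tz":0,"hand":1},{"rx":0,"ry":0,"rz":38,"tx":295,"ty":-144,"tz":0,"hand":1},{"rx":0,"ry":0,"rz":38,"tx":295,"ty":-144,"tz":0,"hand":1}]' 30; python3 go.py 60 0 230
```

```text
clock: 1.6
position: [0.4534, -0.3364, 0.2313]
tool_rot: [-3.14, -0.001, -0.284]
force: [-0.5, -0.2, -0.8]
grip_width: -0.0002
target [ 0.6346 -0.0885  0.23  ] t [ 104.4 -288.7    1.9] r [-0.1 -0.1  0.4]
now local [ -42.4 -289.5  231.3] force [-0.47 -0.25 -0.83] w -0.0002 t 1.6
```

```bash
python3 -m creep '[{"rx":0,"ry":0,"rz":0.4,"tx":104,"ty":-289,"tz":-20,"hand":1},{"rx":0,"ry":0,"rz":0.4,"tx":104,"ty":-289,"tz":-20,"hand":1},{"rx":0,"ry":0,"rz":0.4,"tx":104,"ty":-289,"tz":-20,"hand":1},{"rx":0,"ry":0,"rz":0.4,"tx":104,"ty":-289,"tz":-20,"hand":1},{"rx":0,"ry":0,"rz":0.4,"tx":104,"ty":-289,"tz":-20,"hand":1},{"rx":0,"ry":0,"rz":0.4,"tx":104,"ty":-289,"tz":-20,"hand":1},{"rx":0,"ry":0,"rz":0.4,"tx":104,"ty":-289,"tz":-20,"hand":1},{"rx":0,"ry":0,"rz":0.4,"tx":104,"ty":-289,"tz":-20,"hand":1}]'; python3 - <<'E'
from workcell import bot,viewer
import cv2,pickle
s=bot.observe(); f=viewer.grab_frame("wrist"); pickle.dump((s,f),open("w1.pkl","wb"))
cv2.imwrite("pics/w1.png",f["pixels"]); print(s["position"],f["tool_from_camera"],f["cx"],f["cy"],f["vertical_fov"])
E
python3 go.py 100 0 230
```

```text
clock: 2.4
position: [0.6328, -0.0925, 0.2509]
tool_rot: [-3.141, 0.0, -0.296]
force: [-1.0, -0.3, -0.5]
grip_width: -0.0
[ 0.63281241 -0.09254866  0.25092223] [[ 4.89205252e-04 -9.59546597e-01 -2.81549444e-01  6.99311844e-02]
 [ 9.99998728e-01  8.96789645e-04 -1.31879792e-03 -1.54543688e-03]
 [ 1.51793869e-03 -2.81548441e-01  9.59545815e-01 -1.41637307e-01]
 [ 0.00000000e+00  0.00000000e+00  0.00000000e+00  1.00000000e+00]] 318.3653000238132 236.72141908839146 71.73427765161613
target [ 0.6729 -0.1     0.23  ] t [40.7 -6.8 21. ] r [ 0.   0.  -0.4]
now local [ 59.3  -6.5 251. ] force [-0.7  -0.55  0.53] w -0.0 t 2.45
```

View pics/w1.png

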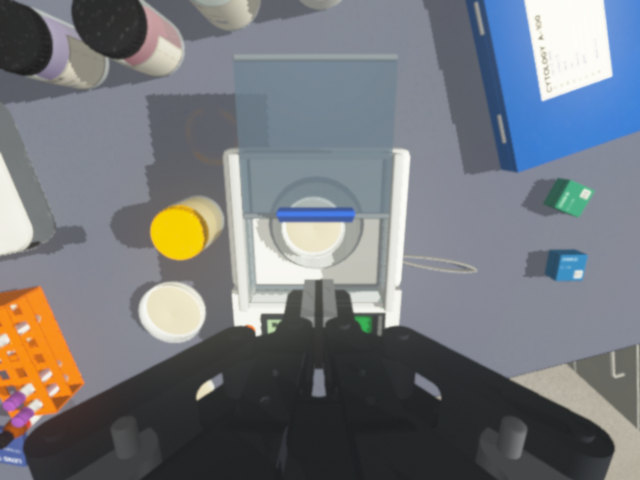

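Wrist view: the ledge shows at (316,215), its rear edge at row ~208 and its ends at columns 277 and 355. The dish is on the pan under it at (313,227).

```bash
cat > wp.py <<'E'
import pickle,sys,numpy as np
from h import *
from scipy.spatial.transform import Rotation as R
def wcam(s,f):
    T=np.eye(4);T[:3,:3]=R.from_euler("xyz",s["tool_rot"]).as_matrix();T[:3,3]=s["position"]
    C=np.linalg.inv(T@f["tool_from_camera"]); g=dict(f); g["rvec"]=cv2.Rodrigues(C[:3,:3])[0].ravel(); g["tvec"]=C[:3,3]; return g
def loc(g,uv,z,p):
    P=atz(g,uv,z)-[p[0],p[1],0]; return R.from_euler("z",-p[2]).apply(P)*1e3
E
python3 - <<'E'
from wp import *
s,f=pickle.load(open("w1.pkl","rb")); g=wcam(s,f); p=np.load("p.npy")
for n,uv,z in [("railL",(224,150),.108),("railR",(409,150),.108),("ledgeL",(277,208),.123),("ledgeR",(355,208),.123),("paneL",(235,56),.105),("paneR",(397,56),.105),("railfL",(247,305),.108)]: print(n,loc(g,uv,z,p).round(1))
im=cv2.resize(f["pixels"][130:350,200:440],None,fx=3,fy=3,interpolation=cv2.INTER_CUBIC); cv2.imwrite("pics/w1c.png",im)
E
```

```text
railL [121.4  75.9 108. ]
railR [120.8 -78.1 108. ]
ledgeL [ 75.1  31.7 123. ]
ledgeR [ 74.9 -32.7 123. ]
paneL [192.9  62.4 105. ]
paneR [192.4 -64.6 105. ]
railfL [-21.7  65.9 108. ]
```

View pics/w1c.png

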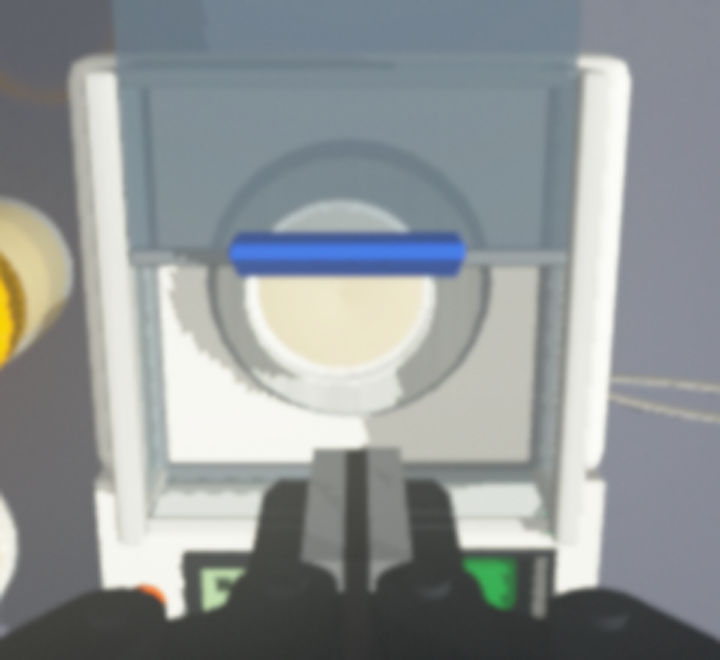

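```bash
python3 -m creep '[{"rx":0,"ry":0,"rz":-0.4,"tx":43,"ty":-6,"tz":40,"hand":1},{"rx":0,"ry":0,"rz":-0.4,"tx":43,"ty":-6,"tz":80,"hand":1},{"rx":0,"ry":0,"rz":-0.4,"tx":43,"ty":-6,"tz":110,"hand":1},{"rx":0,"ry":0,"rz":-0.4,"tx":43,"ty":-6,"tz":125,"hand":1},{"rx":0,"ry":0,"rz":-0.4,"tx":43,"ty":-6,"tz":125,"hand":1},{"rx":0,"ry":0,"rz":-0.4,"tx":43,"ty":-6,"tz":125,"hand":1},{"rx":0,"ry":0,"rz":-0.4,"tx":43,"ty":-6,"tz":125,"hand":1}]'; python3 go.py 100 0 113; python3 - <<'E'
from workcell import bot,viewer
import cv2,pickle
s=bot.observe(); f=viewer.grab_frame("wrist")
im=f["pixels"][130:350,200:440]
g=viewer.grab_frame("side"); b=g["pixels"][150:290,200:380]
a=cv2.resize(im,(436,400)); b=cv2.resize(b,(360,280),interpolation=cv2.INTER_CUBIC); b=cv2.copyMakeBorder(b,0,120,0,0,0)
cv2.imwrite("pics/w2.png",cv2.hconcat([a,b]))
E
```

```text
clock: 3.15
position: [0.6759, -0.1015, 0.1285]
tool_rot: [-3.141, -0.003, -0.292]
force: [-0.3, 0.4, 0.1]
grip_width: -0.0003
target [ 0.6729 -0.1     0.113 ] t [-3.4 -0.6 15.5] r [-0.  -0.2 -0. ]
now local [103.3  -0.6 128.5] force [-0.25  0.38  0.14] w -0.0003 t 3.15
```

View pics/w2.png

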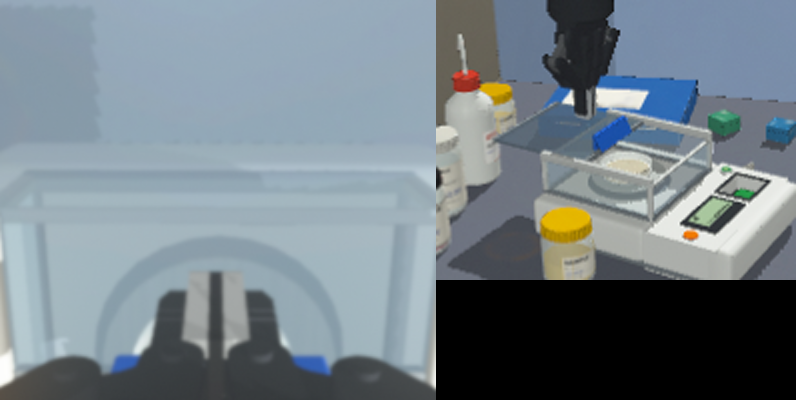

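Fingers are behind the ledge, above the pane. I'll lower to 113 mm and push most of the way.

```bash
python3 -m creep '[{"rx":0,"ry":0,"rz":0,"tx":0,"ty":0,"tz":15,"hand":1},{"rx":0,"ry":0,"rz":0,"tx":0,"ty":0,"tz":15,"hand":1},{"rx":0,"ry":0,"rz":0,"tx":-10,"ty":0,"tz":15,"hand":1},{"rx":0,"ry":0,"rz":0,"tx":-20,"ty":0,"tz":15,"hand":1},{"rx":0,"ry":0,"rz":0,"tx":-27,"ty":0,"tz":15,"hand":1},{"rx":0,"ry":0,"rz":0,"tx":-34,"ty":0,"tz":15,"hand":1},{"rx":0,"ry":0,"rz":0,"tx":-41,"ty":0,"tz":15,"hand":1},{"rx":0,"ry":0,"rz":0,"tx":-48,"ty":0,"tz":15,"hand":1}]'; python3 go.py 0 0 113
```

```text
clock: 4.05
position: [0.6288, -0.087, 0.1114]
tool_rot: [-3.141, -0.0, -0.291]
force: [2.0, -0.2, 0.6]
grip_width: 0.0004
target [ 0.5771 -0.0712  0.113 ] t [-54.   -0.2  -1.6] r [-0. -0. -0.]
now local [ 54.   -0.2 111.4] force [ 2.03 -0.16  0.65] w 0.0004 t 4.05
```

```bash
python3 -m creep '[{"rx":0,"ry":0,"rz":0,"tx":-8,"ty":0,"tz":-1,"hand":1},{"rx":0,"ry":0,"rz":0,"tx":-16,"ty":0,"tz":-1,"hand":1},{"rx":0,"ry":0,"rz":0,"tx":-24,"ty":0,"tz":-1,"hand":1},{"rx":0,"ry":0,"rz":0,"tx":-32,"ty":0,"tz":-1,"hand":1},{"rx":0,"ry":0,"rz":0,"tx":-39,"ty":0,"tz":-1,"hand":1},{"rx":0,"ry":0,"rz":0,"tx":-45,"ty":0,"tz":-1,"hand":1},{"rx":0,"ry":0,"rz":0,"tx":-48,"ty":0,"tz":-1,"hand":1},{"rx":0,"ry":0,"rz":0,"tx":-50,"ty":0,"tz":-1,"hand":1}]'; python3 go.py 0 0 113
```

```text
clock: 4.85
position: [0.5811, -0.0727, 0.1123]
tool_rot: [-3.141, -0.0, -0.291]
force: [2.2, 0.2, 1.2]
grip_width: -0.0003
target [ 0.5771 -0.0712  0.113 ] t [-4.2 -0.2 -0.7] r [-0. -0. -0.]
now local [  4.2  -0.2 112.3] force [2.21 0.19 1.2 ] w -0.0003 t 4.85
```

Now creep onto the stop, one small move at a time, watching the force.

```bash
python3 -m creep '[{"rx":0,"ry":0,"rz":0,"tx":-2,"ty":0,"tz":0,"hand":1},{"rx":0,"ry":0,"rz":0,"tx":-3,"ty":0,"tz":0,"hand":1},{"rx":0,"ry":0,"rz":0,"tx":-3,"ty":0,"tz":0,"hand":1}]'; python3 go.py 0 0 113;  python3 -m creep '[{"rx":0,"ry":0,"rz":0,"tx":-2,"ty":0,"tz":0,"hand":1},{"rx":0,"ry":0,"rz":0,"tx":-2,"ty":0,"tz":0,"hand":1}]';python3 go.py 0 0 113
```

```text
clock: 5.15
position: [0.5782, -0.0719, 0.1122]
tool_rot: [3.142, 0.0, -0.291]
force: [-0.7, -0.4, -0.0]
grip_width: -0.0001
target [ 0.5771 -0.0712  0.113 ] t [-1.3 -0.3 -0.8] r [ 0.  0. -0.]
now local [  1.3  -0.3 112.2] force [-0.66 -0.43 -0.04] w -0.0001 t 5.15
clock: 5.35
position: [0.5778, -0.0718, 0.1125]
tool_rot: [-3.141, -0.003, -0.292]
force: [9.7, -2.7, -6.6]
grip_width: -0.0002
target [ 0.5771 -0.0712  0.113 ] t [-0.8 -0.4 -0.5] r [-0.  -0.2 -0. ]
now local [  0.8  -0.4 112.5] force [ 9.67 -2.72 -6.61] w -0.0002 t 5.35
```

Force jumped to ~10 N with the tip within 1 mm of the predicted shut position. One firmer push, then I'll back off and check.

```bash
python3 -m creep '[{"rx":0,"ry":0,"rz":0,"tx":-1,"ty":0,"tz":0,"hand":1},{"rx":0,"ry":0,"rz":0,"tx":-1,"ty":0,"tz":0,"hand":1},{"rx":0,"ry":0,"rz":0,"tx":-1,"ty":0,"tz":0,"hand":1}]'; python3 go.py 0 0 113;  python3 -m creep '[{"rx":0,"ry":0,"rz":0,"tx":12,"ty":0,"tz":0,"hand":1},{"rx":0,"ry":0,"rz":0,"tx":12,"ty":0,"tz":-10,"hand":1},{"rx":0,"ry":0,"rz":0,"tx":12,"ty":0,"tz":-50,"hand":1},{"rx":0,"ry":0,"rz":0,"tx":0,"ty":0,"tz":-100,"hand":1},{"rx":0,"ry":0,"rz":0,"tx":-40,"ty":0,"tz":-130,"hand":1},{"rx":0,"ry":0,"rz":0,"tx":-80,"ty":0,"tz":-130,"hand":1},{"rx":0,"ry":0,"rz":0,"tx":-80,"ty":0,"tz":-130,"hand":1},{"rx":0,"ry":0,"rz":0,"tx":-80,"ty":0,"tz":-130,"hand":1}]'; python3 - <<'E'
from workcell import bot,viewer
import cv2,pickle
s=bot.observe(); f=viewer.grab_frame("wrist"); pickle.dump((s,f),open("w3.pkl","wb"))
cv2.imwrite("pics/w3.png",f["pixels"])
E
python3 go.py -130 -50 200
```

```text
clock: 5.65
position: [0.5777, -0.0718, 0.1125]
tool_rot: [-3.141, -0.005, -0.292]
force: [16.3, -4.3, -9.8]
grip_width: -0.0001
target [ 0.5771 -0.0712  0.113 ] t [-0.7 -0.4 -0.5] r [-0.  -0.3 -0. ]
now local [  0.7  -0.4 112.5] force [16.29 -4.32 -9.79] w -0.0001 t 5.65
clock: 6.45
position: [0.4984, -0.0479, 0.2432]
tool_rot: [-3.141, -0.001, -0.291]
force: [0.4, -0.1, 0.8]
grip_width: 0.0002
target [ 0.4382 -0.0818  0.2   ] t [-48.6  49.8  42.8] r [-0. -0. -0.]
now local [-8.140e+01 -2.000e-01  2.428e+02] force [ 0.08 -0.03 -0.23] w -0.0003 t 6.5
```

View pics/w3.png

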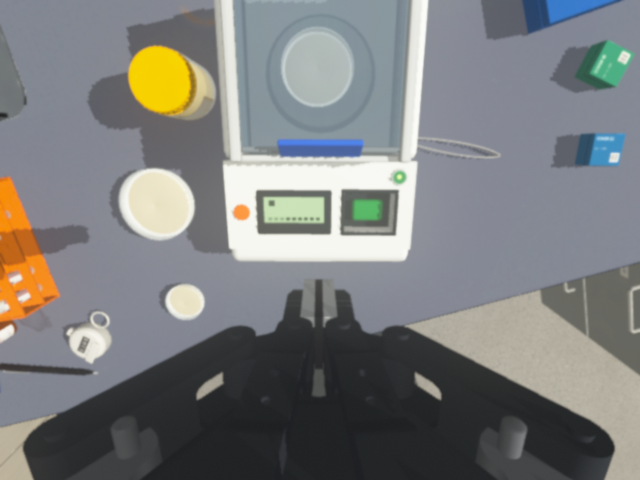

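The shield is shut: the ledge is now at (320,148) against the front rail. The green key in the well is at (367,210) and the orange one at (241,212). The small green dot at (400,177) is not in a well, so it's a decoy.

```bash
python3 - <<'E'
from wp import *
s,f=pickle.load(open("w3.pkl","rb")); g=wcam(s,f); p=np.load("p.npy")
im=f["pixels"]; hsv=cv2.cvtColor(im,cv2.COLOR_BGR2HSV)
m=cv2.inRange(hsv,(50,120,40),(75,255,220)); m[:,:340]=0;m[:,392:]=0;m[:190]=0;m[240:]=0
x,y,w,h=cv2.boundingRect(m); print("key bbox",x,y,w,h,"c",loc(g,(x+w/2-.5,y+h/2-.5),.0455,p).round(1),"corners",loc(g,(x-.5,y-.5),.0455,p).round(1),loc(g,(x+w-.5,y+h-.5),.0455,p).round(1))
m=cv2.inRange(hsv,(5,180,150),(15,255,255)); m[:,:225]=0;m[:,260:]=0;m[:195]=0;m[230:]=0
print("power",cen(m),loc(g,cen(m),.0585,p).round(1))
for n,uv,z in [("bezBL",(341,189.5),.058),("bezFR",(397,236),.058),("ledgeL",(279,140),.123),("ledgeR",(363,140),.123)]: print(n,loc(g,uv,z,p).round(1))
x0,y0=220,120; c=cv2.resize(im[y0:y0+150,x0:x0+200],None,fx=4,fy=4,interpolation=cv2.INTER_CUBIC)
def W(l):
    return R.from_euler("z",p[2]).apply(np.array(l)/1e3)+[p[0],p[1],0]
for a,b,z in [(-82,-50,45.5)]+[(-82+i*24,-50+j*29,58) for i in(-1,1) for j in(-1,1)]+[(-82,79,58.5),(-11,33,123),(-11,-33,123)]:
    u,v=proj(g,W((a,b,z)))[0]; cv2.circle(c,(int((u-x0+.5)*4),int((v-y0+.5)*4)),4,(255,0,255),1)
cv2.imwrite("pics/w3c.png",c)
E
```

```text
key bbox 354 201 26 18 c [-82.  -48.3  45.5] corners [-72.5 -34.5  45.5] [-91.5 -62.3  45.5]
power [241.10569106 212.        ] [-82.   79.4  58.5]
bezBL [-59.4 -20.5  58. ]
bezFR [-107.   -78.9   58. ]
ledgeL [-12.4  31.6 123. ]
ledgeR [-12.4 -32.1 123. ]
```

View pics/w3c.png

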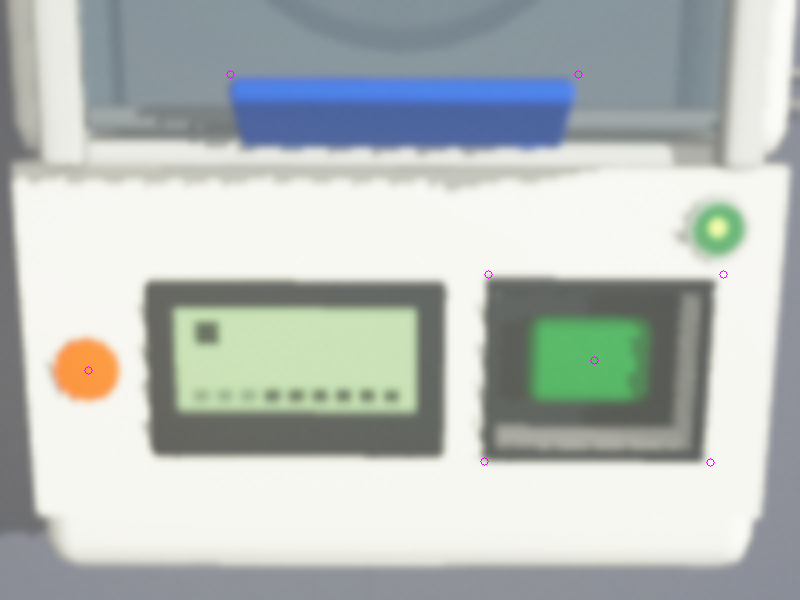

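```bash
python3 -m creep '[{"rx":0,"ry":0,"rz":0,"tx":-1,"ty":49,"tz":20,"hand":1},{"rx":0,"ry":0,"rz":0,"tx":-1,"ty":49,"tz":60,"hand":1},{"rx":0,"ry":0,"rz":0,"tx":-1,"ty":49,"tz":100,"hand":1},{"rx":0,"ry":0,"rz":0,"tx":-1,"ty":49,"tz":140,"hand":1},{"rx":0,"ry":0,"rz":0,"tx":-1,"ty":49,"tz":165,"hand":1},{"rx":0,"ry":0,"rz":0,"tx":-1,"ty":49,"tz":165,"hand":1},{"rx":0,"ry":0,"rz":0,"tx":-1,"ty":49,"tz":165,"hand":1}]'; python3 go.py -82.5 -49.5 60; python3 - <<'E'
from workcell import bot,viewer
import cv2
f=viewer.grab_frame("wrist"); im=f["pixels"][180:400,200:440]
g=viewer.grab_frame("side"); b=g["pixels"][190:290,280:400]
a=cv2.resize(im,(400,367)); b=cv2.resize(b,(400,333),interpolation=cv2.INTER_CUBIC); b=cv2.copyMakeBorder(b,0,34,0,0,0)
cv2.imwrite("pics/w4.png",cv2.hconcat([a,b]))
E
```

```text
clock: 7.2
position: [0.4841, -0.095, 0.0774]
tool_rot: [3.141, 0.001, -0.292]
force: [-0.1, -0.1, 0.7]
grip_width: -0.0001
target [ 0.4839 -0.095   0.06  ] t [-0.2  0.1 17.4] r [ 0.   0.1 -0. ]
now local [-82.2 -49.4  77.4] force [-0.07 -0.15  0.67] w -0.0001 t 7.2
```

View pics/w4.png

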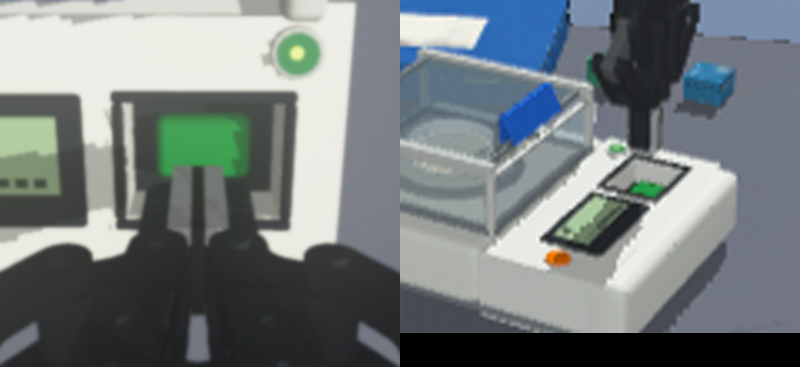

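```bash
python3 -m creep '[{"rx":0,"ry":0,"rz":0,"tx":0,"ty":0,"tz":12,"hand":1},{"rx":0,"ry":0,"rz":0,"tx":0,"ty":0,"tz":22,"hand":1},{"rx":0,"ry":0,"rz":0,"tx":0,"ty":0,"tz":29,"hand":1},{"rx":0,"ry":0,"rz":0,"tx":0,"ty":0,"tz":29,"hand":1}]'; python3 go.py -82.5 -49.5 40;python3 -m creep '[{"rx":0,"ry":0,"rz":0,"tx":0,"ty":0,"tz":4,"hand":1},{"rx":0,"ry":0,"rz":0,"tx":0,"ty":0,"tz":6,"hand":1},{"rx":0,"ry":0,"rz":0,"tx":0,"ty":0,"tz":6,"hand":1}]'; python3 go.py -82.5 -49.5 40
```

```text
clock: 7.7
position: [0.4833, -0.0946, 0.0473]
tool_rot: [3.141, 0.002, -0.291]
force: [-0.1, 0.7, -0.5]
grip_width: 0.0
target [ 0.4839 -0.095   0.04  ] t [0.6 0.2 7.3] r [ 0.   0.1 -0. ]
now local [-83.1 -49.3  47.3] force [-0.12  0.74 -0.52] w 0.0 t 7.7
clock: 8.0
position: [0.4839, -0.0948, 0.0422]
tool_rot: [-3.142, -0.0, -0.291]
force: [-0.6, -0.3, 3.1]
grip_width: -0.0
target [ 0.4839 -0.095   0.04  ] t [0.  0.2 2.2] r [-0. -0. -0.]
now local [-82.5 -49.3  42.2] force [-0.65 -0.29  3.1 ] w -0.0 t 8.0
```

Spring force is 3.1 N, as expected at about 3.3 mm of travel. Pressing on to the bottom.

```bash
python3 -m creep '[{"rx":0,"ry":0,"rz":0,"tx":0,"ty":0,"tz":2,"hand":1},{"rx":0,"ry":0,"rz":0,"tx":0,"ty":0,"tz":3,"hand":1},{"rx":0,"ry":0,"rz":0,"tx":0,"ty":0,"tz":3,"hand":1},{"rx":0,"ry":0,"rz":0,"tx":0,"ty":0,"tz":3,"hand":1}]'; python3 go.py -82.5 -49.5 40
```

```text
clock: 8.4
position: [0.484, -0.0948, 0.0401]
tool_rot: [-3.141, -0.001, -0.292]
force: [-6.0, 1.4, 24.9]
grip_width: 0.0004
target [ 0.4839 -0.095   0.04  ] t [-0.1  0.2  0.1] r [-0. -0. -0.]
now local [-82.4 -49.3  40.1] force [-5.98  1.37 24.88] w 0.0004 t 8.4
```

Bottomed out at z = 40.1 mm (expected 40.5) with 25 N. Brief hold, then lift out and check.

```bash
python3 -m creep '[{"rx":0,"ry":0,"rz":0,"tx":0,"ty":0,"tz":0,"hand":1},{"rx":0,"ry":0,"rz":0,"tx":0,"ty":0,"tz":0,"hand":1},{"rx":0,"ry":0,"rz":0,"tx":0,"ty":0,"tz":-5,"hand":1},{"rx":0,"ry":0,"rz":0,"tx":0,"ty":0,"tz":-15,"hand":1},{"rx":0,"ry":0,"rz":0,"tx":0,"ty":0,"tz":-40,"hand":1},{"rx":0,"ry":0,"rz":0,"tx":0,"ty":0,"tz":-90,"hand":1},{"rx":0,"ry":0,"rz":0,"tx":0,"ty":0,"tz":-140,"hand":1},{"rx":0,"ry":0,"rz":0,"tx":0,"ty":0,"tz":-190,"hand":1}]'; python3 -m creep '[{"rx":0,"ry":0,"rz":0,"tx":0,"ty":-49,"tz":0,"hand":1},{"rx":0,"ry":0,"rz":0,"tx":0,"ty":-49,"tz":0,"hand":1},{"rx":0,"ry":0,"rz":0,"tx":0,"ty":-49,"tz":0,"hand":1},{"rx":0,"ry":0,"rz":0,"tx":0,"ty":-49,"tz":0,"hand":1}]'; python3 - <<'E'
from wp import *
from workcell import bot,viewer
s=bot.observe(); f=viewer.grab_frame("wrist"); g=wcam(s,f); p=np.load("p.npy")
im=f["pixels"].copy()
hsv=cv2.cvtColor(im,cv2.COLOR_BGR2HSV); print(s["position"],s["force"])
W=lambda l:R.from_euler("z",p[2]).apply(np.array(l)/1e3)+[p[0],p[1],0]
for a,b,z in [(-82,-50,45.5),(-11,33,123),(-11,-33,123),(-82,79,58.5)]:
    u,v=proj(g,W((a,b,z)))[0]; print(u,v); cv2.circle(im,(int(u),int(v)),2,(255,0,255),1)
cv2.imwrite("pics/w5.png",im)
E
```

```text
clock: 9.2
position: [0.4832, -0.0947, 0.2318]
tool_rot: [-3.141, -0.0, -0.291]
force: [1.3, 0.1, 0.4]
grip_width: -0.0002
clock: 9.6
position: [0.4974, -0.0483, 0.2291]
tool_rot: [3.141, 0.001, -0.292]
force: [-0.2, -0.8, -0.1]
grip_width: 0.0002
[ 0.49740626 -0.0483262   0.22908972] [-0.16692286 -0.82396928 -0.14299131]
369.4094298312925 211.24417911406275
273.55725256959875 136.57160348641662
365.7391995403439 136.57323678548323
237.31702651729918 214.05584641832607
```

View pics/w5.png

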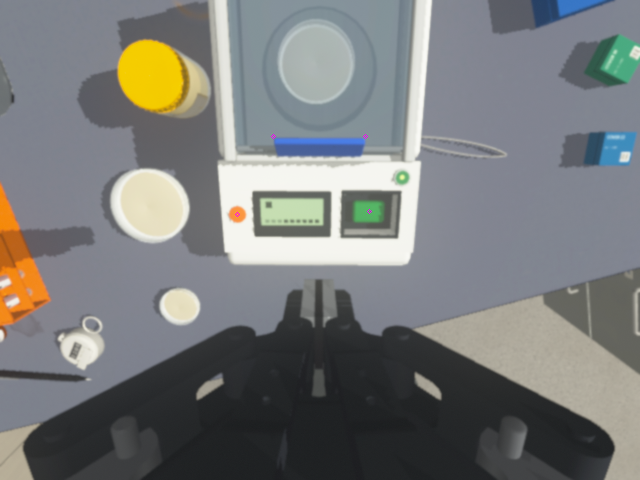

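The ledge is still at the shut position (320,147), the green key's centre is where it should be when up (369,211), and the dish is centred on the pan (316,62). The gripper is clear of everything.

```bash
python3 -c "
from workcell import bot
print(bot.job_done())"
```

```text
the job is handed in; nothing more can be done
None
```

I shut the draught shield, pressed the green key right down and let it go, then handed the job in at about 9.7 s of robot time. No verdict was reported.

- **Shield:** I pushed the sliding top from about 80 mm open to its stop with closed fingers behind the blue ledge. The force rose to about 16 N at the stop. The tip stopped within 1 mm of the predicted shut position.
- **Green key:** I pressed it down inside the well until it bottomed out, at 40.1 mm above the worktop (expected 40.5) and 25 N. That is well above the roughly 4 N it needs. I held it for at least 0.2 s and then lifted clear.
- **Last checks:** The last wrist picture shows the ledge at its shut position, the dish centred on the pan, nearby items undisturbed and the arm touching nothing. The wrist force was back to about zero. I kept clear of the orange key.
- **Disagreements:** The wrist camera put the shut ledge about 1.4 mm further forward than stated. The well's bezel was off by about the same amount, so this is probably calibration. The key's return was only checked by eye, since a picture cannot resolve 1 mm of key height.

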